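Return a box of screws through a sprung flap

TASK

Put the small red-and-yellow screw box back into the blue return box: with one finger press the yellow sprung flap fully down by its ribbed tread and keep it down, and with the other finger push the screw box along the steel ledge over the inner edge, so that it drops in while the flap is held open. Then take the fingers away so that the flap springs shut. Only push: do not pinch, lift or carry the screw box, never slide it onto the closed flap, and leave the other things on the table alone.

Things in the scene. Friction and masses are not known exactly. Their poses are not given: they have to be found in the camera images.
- drop_box: Blue sheet-steel return box, fixed on the table, 300 mm long (x -180 to +120 in its frame), 154 mm wide (y -44 to +110), ledge 170 mm high. Origin: on the table, below the middle of the ledge's inner edge; x along the ledge towards the opening (the push direction, roughly away from the robot), y to the left, z up. All mm below are in this frame unless said otherwise.
- flap (a joint): Angle in rad of the yellow sprung flap, one stiff sheet hinged along the box's x at y +100, z 200: 0 shut, 1.0 fully open at its stop. A spring shuts it: pressing the tread's middle takes about 9 N to start, about 15 N at the stop; the screw box's weight does not open it. Over the opening alone (x 2 to 106) it carries a flat cover, y +50 to -36 at ledge height when shut, that swings down and left.
- tread (a point): On top of the ribbed tread at x -60, y +55; turns with the flap. The tread, 4 mm thick, spans x -166 to +106 from the hinge to 58 mm out towards the ledge; shut it rises at 30 degrees (free edge y +50, z 229), at the stop it falls at 27 degrees (edge y +48, z 174; y +42 when level). A vertical finger at y +55 meets it at z 228, ends near z 180 at the stop. It may slide along the tread.
- ledge_edge (a point): Middle of the steel ledge's inner edge, on its top: x 0, y 0, z 170, axes as the box's. The ledge is flat, x -180 to 0, y -38 to +32; on its right a fence (y -44 to -38) stands 14 mm higher, all along the box. The tread's free edge comes no nearer than y +42. A finger at y 0 behind the screw box pushes it while the other finger presses the tread.
- opening (a point): Middle of the drop opening at ledge height: x 57, y 0, z 170. The opening spans x 0 to 114, y -38 to +104, closed by the flap's cover; floor 164 mm below. The back wall (x 114 to 120) rises 14 mm above the ledge, the left wall (y 104 to 110) 8 mm, the hinge brackets at both ends of the hinge 38 mm.
- item_center (a point): Centre of the screw box to return: closed card box, yellow on top with red sides, 50 x 75 x 30 mm, about 0.3 kg. Site axes: x along the 50 mm side, y along the 75 mm side, z up. It starts flat on the ledge, the 75 mm side within about 8 degrees of the push direction, centre 50 to 85 mm before the edge and within 5 mm of y 0 in the return box's frame.
- blue_center (a point): Bystander: centre of a mostly dark-blue screw box, 65 x 100 x 45 mm, lying on the table to the right of the return box.
- tape_center (a point): Bystander: centre of a yellow tape measure, 36 x 87 x 64 mm, standing on the table to the left of the return box.
- lock_center (a point): Bystander: centre of a brass padlock, 61 x 40 x 14 mm, lying flat on the table to the right of the return box.
- return_item: The same screw box; origin at the centre of its underside, axes as of its centre point.

How it is judged:
By the outcome, as a careful person would: the job done as asked, in the order asked, and still so for the second after the job is handed in, with the robot touching nothing.
It also fails if it takes over 32 s, if anything falls off the work surface, if the arm or the gripper's body presses on something with over 40 N, if the wrist force passes 120 N, or if a joint passes its speed limit or range.

ROBOT

A 7-joint arm with a two-finger parallel gripper is mounted at the origin on a cart in front of the work surface, level with it; the furniture and walls round the work are solid. World frame = base frame: x ahead of the robot, y to its left, z up, the work surface at z = 0. Lengths are in m, angles in rad, forces in N, time in s.
With the tool pointing down it reaches from about 0.4 to 0.85 m from the base axis. Payload 10.4 kg.
Tool frame: the origin (TCP) lies at the very end of the fingers, on their centre line; the grasp point (between the pads) lies arm.pinch_z behind it (arm.pinch_z is the distance from the TCP to the grasp point, in m); z points along the fingers, y is the line along which they close (so a half turn about z gives the same grasp; the last joint's range is limited). The gripper opens to 87 mm and grips with 3 to 60 N. Pads are 19 mm wide; open, the fingers measure 117 mm over their backs; the gripper's body (75 mm by 190 mm) begins 51 mm behind the grasp point.
Start: joints at [1.159, 0.332, -0.065, 1.46, 0.022, 1.35, -0.088], TCP at [0.237, -0.578, 0.223] pointing down, gripper open.
Joint ranges: [-2.6, 2.6], [-0.5, 2.12], [-1.47, 1.34], [0.16, 2.42], [-1.27, 4.41], [0.06, 2.06], [-2.6, 2.6]. Speed limits (rad/s): [2.22, 2.22, 2.79, 2.79, 3.14, 3.14, 3.14].

INTERFACE

Orientations are given as a unit quaternion [w, x, y, z].
In Python, from cell import arm gives the robot as it stands. The module is installed in compiled form; this text tells all that it offers.
- The arm moves only by the shell command python3 -m pendant 'ROWS' [FORCE]. ROWS is JSON, a list of rows, each a list of 7 numbers: the opening, from 0 (shut) to 1 (fully open), then the shift along the world's x, y, z normalised to -1 to 1, where 1 is 0.03 m, then the turn, a rotation vector about the world's x, y, z normalised to -1 to 1, where 1 is 5 degrees. In form: [[gripper, x, y, z, ax, ay, az], ...]. A call has 1 to 12 rows; each row shifts and turns the commanded pose from where the row before left it; what a row does not reach is not made up. A row lasts 1/8 s, in which the tool goes at most 62.5 mm and 10.7 degrees, less where a joint would pass 70% of its speed; a pose out of reach is approached as far as the arm can. A call with a number of a shift or a turn outside -1 to 1 is refused whole. A call with a gripper value outside its range is refused whole. The fingers move at their own pace and stop on an object; FORCE is the grip in N (left out, the last holds). Time passes only in rows, so rows that do not move let the fingers close. It gives the time, the measured TCP pose, the force, the opening and the grip force at its end, in the units of the state.
- arm.sense(): the state, without advancing time (a new reading comes with each control period).
- arm.grab_frame(name): name is "scene" or "top" or "wrist"; returns (picture, depth): 400x640x3 uint8, red, green, blue; 400x640 float32, m along the optical axis (not along the pixel's ray), 0 where there is no reading.
- arm.camera_model(name): a dict with "fx", "fy", "cx", "cy" (pixels), "camera_from_world" (4x4, takes a point from world to camera coordinates); the wrist camera has in their place "mount" (4x4, takes a point from camera to tool coordinates, whose origin is the TCP and whose axes are the flange's). Camera axes: x right, y down, z forward; pixel columns grow to the right and rows downward; lengths in m; the calibration is good to about 2 mm. A picture is of the moment at which its call begins: read the wrist's pose just before it. camera_model takes no time and is no camera call.
- arm.close_job(): hands the job in; it is judged then, once.
Trained networks look in the newest picture that a camera, given by its name, has taken for a name from the list of things; names that differ only in an ending like _2 or _b are one class to them, and where a whole thing is asked for, a point or a joint stands for the part that bears it (a point fixed in the world has none). Each returns a list of dicts, best first, with "confidence" (0 to 1); they miss things now and then, are a little off and sometimes report something else, mostly with a low value. They report only what shows in the picture. A call takes as long as a camera call.
- arm.recognise(camera, label): "rect" ([left, top, width, height] in pixels, round what is visible of it).
- arm.masks_of(camera, label): "region" (400x640 bool, what is visible of it) and "rect" ([left, top, width, height] in pixels, round what is visible of it).
The state is a dict: "time_s": time; "joint_positions": joint angles; "dq": joint speeds; "tau": joint torques, N m; "position": TCP position; "tool_rot": TCP orientation; "wrist_force": force on the tool from outside, world axes, zero at the start; "moment": the same for the moment, N m; "finger_gap": finger opening in m; "grasp_force": force on a finger pad.
Only numpy, scipy, OpenCV 4.12 (cv2) and the standard library are available. Lean on these libraries where they do the work, as an engineer would, in place of code of your own. Each camera call takes 0.05 s, during which the arm holds its last target. There are 200 camera calls.

## Working session

There is one attempt and no reset: what is moved stays moved. The work goes in short steps, Python scripts to look and compute and a shell command to move; the robot and the scene stay as the last step left them, time stands still between calls to the robot, and variables do not carry over. Pictures are saved under pics/ and viewed, at most 10 in all, crops included, and the job is handed in when it is done.

```bash
mkdir -p pics; cat > h.py <<'E'
import numpy as np, cv2
from cell import arm
def cloud(n,d):
    m=arm.camera_model(n); v,u=np.mgrid[0:400,0:640]
    P=np.stack([(u-m["cx"])/m["fx"]*d,(v-m["cy"])/m["fy"]*d,d],-1)
    T=np.linalg.inv(m["camera_from_world"]); return P@T[:3,:3].T+T[:3,3]
E
python3 - <<'E'
from h import *
s=arm.sense(); print({k:np.round(v,3) for k,v in s.items()})
for n in ("scene","top"):
    p,d=arm.grab_frame(n); cv2.imwrite(f"pics/{n}.png",p[:,:,::-1]); W=cloud(n,d); np.save(n+".npy",W)
    for l in ("return_item","flap","drop_box","blue_center","tape_center","lock_center"):
        r=arm.masks_of(n,l)[:1]
        for q in r:
            M=q["region"]&(d>0); np.save(f"{n}_{l}.npy",M); w=W[M]
            print(n,l,round(q["confidence"],2),q["rect"],np.round(np.median(w,0),3),np.round(np.percentile(w,[2,98],0),3).tolist())
E
```

```text
{'time_s': np.float64(0.0), 'joint_positions': array([ 1.159,  0.333, -0.065,  1.461,  0.022,  1.35 , -0.088]), 'dq': array([ 0.   , -0.001, -0.001, -0.001, -0.001, -0.001, -0.   ]), 'tau': array([ 0.0000e+00, -6.2325e+01,  2.5000e-02, -3.8991e+01, -6.1000e-02,
        4.0000e-02,  0.0000e+00]), 'position': array([ 0.237, -0.578,  0.222]), 'tool_rot': array([-0.001,  0.981,  0.193, -0.   ]), 'wrist_force': array([-1.011, -0.282, -0.4  ]), 'moment': array([-0.012, -0.024, -0.023]), 'grasp_force': np.float64(0.0), 'finger_gap': np.float64(0.087)}
scene return_item 0.86 [318.6, 185.4, 43.2, 31.8] [0.567 0.009 0.196] [[0.54, -0.001, 0.176], [0.611, 0.048, 0.202]]
scene flap 0.8 [273.6, 163.4, 120.0, 43.7] [0.67  0.073 0.199] [[0.469, 0.011, 0.04], [0.83, 0.455, 0.231]]
scene drop_box 0.86 [264.1, 164.8, 144.2, 139.6] [ 0.547 -0.018  0.128] [[0.449, -0.021, 0.006], [0.745, 0.13, 0.224]]
scene blue_center 0.8 [367.0, 269.9, 53.6, 51.6] [ 0.583 -0.143  0.044] [[0.561, -0.179, 0.003], [0.629, -0.079, 0.047]]
scene lock_center 0.7 [317.3, 305.8, 31.6, 22.8] [ 0.466 -0.088  0.013] [[0.445, -0.108, 0.0], [0.504, -0.067, 0.016]]
top return_item 0.68 [337.0, 172.1, 25.8, 40.8] [0.576 0.027 0.2  ] [[0.54, 0.002, 0.175], [0.612, 0.051, 0.205]]
top flap 0.92 [304.4, 116.9, 60.5, 121.2] [0.648 0.088 0.209] [[0.475, -0.005, 0.166], [0.731, 0.127, 0.231]]
top drop_box 0.72 [302.2, 113.7, 67.2, 136.7] [0.603 0.063 0.174] [[0.453, -0.017, 0.046], [0.745, 0.132, 0.23]]
top blue_center 0.88 [376.6, 173.9, 46.6, 32.3] [ 0.598 -0.123  0.045] [[0.564, -0.174, 0.01], [0.633, -0.075, 0.05]]
top tape_center 0.64 [260.0, 194.4, 34.6, 28.0] [0.544 0.201 0.059] [[0.524, 0.165, 0.001], [0.57, 0.24, 0.068]]
top lock_center 0.48 [377.6, 225.0, 16.8, 26.1] [ 0.468 -0.083  0.013] [[0.446, -0.104, -0.001], [0.503, -0.065, 0.019]]
```

```bash
python3 - <<'E'
from h import *
W=np.load("top.npy"); 
z=W[...,2]; M=(z>.155)&(z<.25)&(W[...,0]>.4)&(W[...,0]<.8)&(abs(W[...,1]-.05)<.15)
r=cv2.minAreaRect((W[M][:,:2]*1000).astype(np.float32)); print(r, cv2.boxPoints(r).round(0).tolist())
for n in("top","scene"):
    W=np.load(n+".npy");m=np.load(n+"_return_item.npy")&(W[...,2]>.193)&(W[...,2]<.21); r=cv2.minAreaRect((W[m][:,:2]*1000).astype(np.float32)); print(n,r)
# fence (z .184) line fit
W=np.load("top.npy");z=W[...,2]; M=(abs(z-.184)<.005)&(W[...,1]<.02)&(W[...,1]>-.06)&(W[...,0]>.4)&(W[...,0]<.8)
print(M.sum(), cv2.fitLine((W[M][:,:2]).astype(np.float32),cv2.DIST_HUBER,0,.01,.01).ravel())
a=cv2.imread("pics/top.png")[90:270,240:440]; b=cv2.imread("pics/scene.png")[140:340,240:440]
cv2.imwrite("pics/v1.png",np.hstack([cv2.resize(a,(400,400*180//200)),cv2.resize(b,(400,400))[:360]]))
E
```

```text
((600.5546875, 57.03429412841797), (300.4903869628906, 154.1190185546875), 0.01923326402902603) [[450.0, 134.0], [450.0, -20.0], [751.0, -20.0], [751.0, 134.0]]
top ((577.1814575195312, 25.33180809020996), (75.6496353149414, 48.03269577026367), 0.8331375122070312)
scene ((575.9412841796875, 24.305965423583984), (74.70066833496094, 52.43882751464844), 2.6958277225494385)
394 [ 0.99996823  0.00797289  0.58667713 -0.0157286 ]
```

View pics/v1.png

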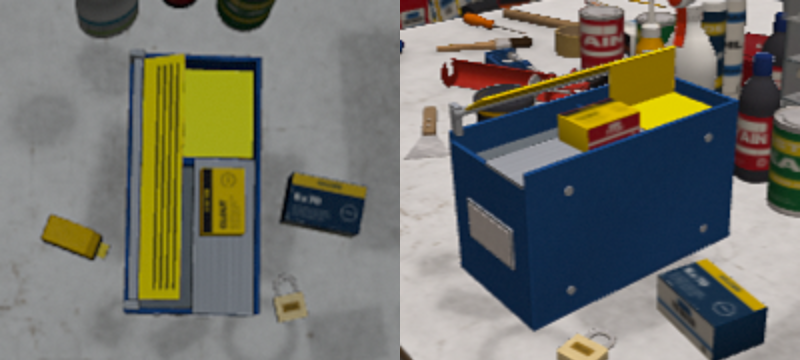

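```bash
python3 -c "
from cell import arm; print(arm.pinch_z)"
python3 -m pendant '[[0.51,0.5,0.7,0.8,0,0,-0.37],[0.51,0.7,1,0.8,0,0,-0.37],[0.51,0.7,1,0.5,0,0,-0.37],[0.51,0.7,1,0.5,0,0,-0.37],[0.51,0.7,1,0,0,0,-0.37],[0.51,0.7,1,0,0,0,-0.37],[0.51,0.7,1,0,0,0,-0.37],[0.51,0.7,1,0,0,0,-0.37],[0.51,0.7,1,0,0,0,-0.37],[0.51,0.7,1,0,0,0,-0.37],[0.51,0.7,1,0,0,0,-0.37],[0.51,0.7,1,0,0,0,-0.38]]'
python3 -m pendant '[[0.51,0.1,1,0,0,0,0],[0.51,0.1,1,0,0,0,0],[0.51,0.1,1,0,0,0,0],[0.51,0.1,1,0,0,0,0],[0.51,0.1,1,0,0,0,0],[0.51,0.1,1,0,0,0,0],[0.51,0.1,1,0,0,0,0],[0.51,0.1,1,0,0,0,0],[0.51,0.1,1,0,0,0,0],[0.51,0,0.3,0,0,0,0],[0.51,0,0,0,0,0,0]]'
```

```text
0.0187
time_s: 2.2
position: [0.4835, -0.2263, 0.3008]
tool_rot: [0.0, 1.0, -0.0, 0.0]
wrist_force: [-0.2, 0.3, 0.1]
finger_gap: 0.0442
grasp_force: 0.0
time_s: 3.58
position: [0.5099, 0.0514, 0.3006]
tool_rot: [0.0, 1.0, 0.0, -0.0]
wrist_force: [0.4, -0.5, -0.6]
finger_gap: 0.0444
grasp_force: 0.0
```

```bash
python3 - <<'E'
from h import *
p,d=arm.grab_frame("wrist"); cv2.imwrite("pics/w1.png",p[:,:,::-1]); s=arm.sense()
m=arm.camera_model("wrist"); v,u=np.mgrid[0:400,0:640]
P=np.stack([(u-m["cx"])/m["fx"]*d,(v-m["cy"])/m["fy"]*d,d],-1)
T=np.array(m["mount"]);P=P@T[:3,:3].T+T[:3,3]; W=P*[1,-1,-1]+s["position"]
for q in arm.masks_of("wrist","return_item")[:1]:
    M=q["region"]&(d>0)&(abs(W[...,2]-.2)<.008); print(q["confidence"],q["rect"],cv2.minAreaRect((W[M][:,:2]*1000).astype(np.float32)),np.median(W[M],0))
M=(d>0)&(abs(W[...,2]-.184)<.004)&(W[...,1]<0.0)&(W[...,1]>-.04)
print(M.sum(),np.percentile(W[M],[2,50,98],0).round(4))
E
```

```text
0.92 [321.7, 67.1, 68.1, 97.2] ((576.6830444335938, 24.864070892333984), (75.14686584472656, 50.5238037109375), 0.8468583822250366) [0.57958862 0.02511289 0.19959745]
1929 [[ 0.457  -0.0198  0.1804]
 [ 0.5726 -0.0165  0.1828]
 [ 0.6569 -0.014   0.1845]]
```

View pics/w1.png

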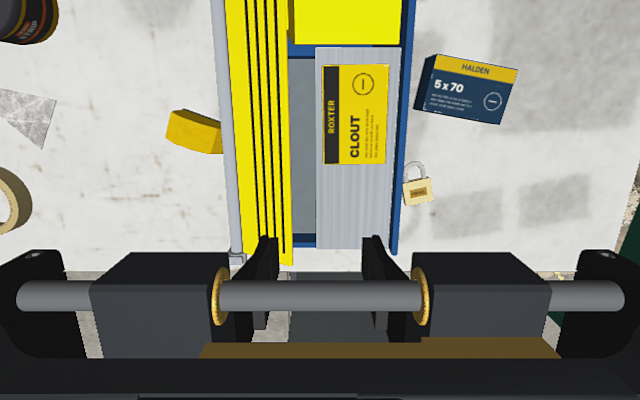

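```bash
python3 -m pendant '[[0.51,0,0,-0.8,0,0,0],[0.51,0,0,-0.8,0,0,0],[0.51,0,0,-0.6,0,0,0],[0.51,0,0,-0.3,0,0,0],[0.51,0,0,-0.3,0,0,0],[0.51,0,0,-0.3,0,0,0],[0.51,0,0,-0.3,0,0,0],[0.51,0,0,-0.2,0,0,0],[0.51,0,0,-0.1,0,0,0],[0.51,0,0,0,0,0,0]]'
```

```text
time_s: 4.92
position: [0.5111, 0.0504, 0.1911]
tool_rot: [0.001, 1.0, -0.001, 0.001]
wrist_force: [-1.3, -4.4, 11.0]
finger_gap: 0.0445
grasp_force: 5.6
```

```bash
python3 -m pendant '[[0.51,0,0,-0.15,0,0,0],[0.51,0,0,-0.1,0,0,0],[0.51,0,0,0,0,0,0]]'; python3 -m pendant '[[0.51,0,0,-0.1,0,0,0],[0.51,0,0,0,0,0,0]]'
```

```text
time_s: 5.3
position: [0.5112, 0.0521, 0.184]
tool_rot: [-0.0, 1.0, 0.0, 0.002]
wrist_force: [-2.7, 0.1, 13.8]
finger_gap: 0.0445
grasp_force: 5.9
time_s: 5.55
position: [0.5114, 0.0525, 0.1813]
tool_rot: [-0.001, 1.0, 0.0, 0.002]
wrist_force: [-2.2, 2.0, 14.8]
finger_gap: 0.0447
grasp_force: 6.0
```

```bash
python3 -m pendant '[[0.51,0,0,-0.1,0,0,0],[0.51,0,0,0,0,0,0]]'; python3 - <<'E'
from h import *
p,d=arm.grab_frame("scene"); cv2.imwrite("pics/s2.png",cv2.resize(p[120:260,220:440,::-1],(660,420)))
E
```

```text
time_s: 5.8
position: [0.5117, 0.0526, 0.1801]
tool_rot: [-0.0, 1.0, 0.0, 0.003]
wrist_force: [-9.6, 0.0, 30.1]
finger_gap: 0.044
grasp_force: 13.1
```

View pics/s2.png

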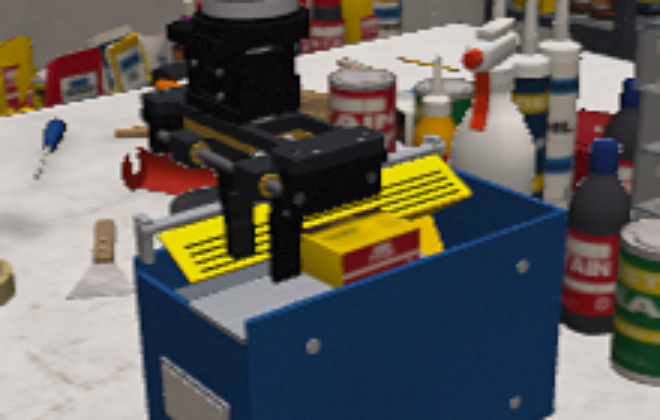

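```bash
python3 -m pendant '[[0.51,0.3,0,0,0,0,0],[0.51,0.3,0,0,0,0,0],[0.51,0.3,0,0,0,0,0],[0.51,0.3,0,0,0,0,0],[0.51,0.3,0,0,0,0,0],[0.51,0.3,0,0,0,0,0]]'; python3 - <<'E'
from h import *
p,d=arm.grab_frame("scene"); q,d=arm.grab_frame("wrist"); cv2.imwrite("pics/s3.png",np.hstack([cv2.resize(p[140:240,250:410,::-1],(400,250)),cv2.resize(q[:,:,::-1],(400,250))]))
E
```

```text
time_s: 6.6
position: [0.5617, 0.0473, 0.1776]
tool_rot: [0.003, 1.0, -0.001, -0.003]
wrist_force: [-24.9, -14.5, 27.3]
finger_gap: 0.0442
grasp_force: 15.6
```

View pics/s3.png

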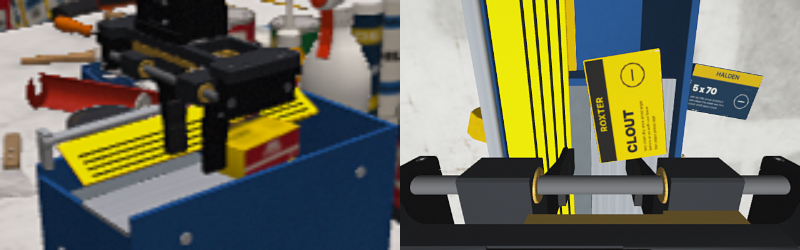

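```bash
python3 -m pendant '[[0.51,-0.1,0.2,0.05,0,0,0],[0.51,0,0.2,0.05,0,0,0],[0.51,0.2,0,0,0,0,0],[0.51,0.3,0,0,0,0,0]]'; python3 - <<'E'
from h import *
p,d=arm.grab_frame("scene"); q,d=arm.grab_frame("wrist"); cv2.imwrite("pics/s4.png",np.hstack([cv2.resize(p[140:240,250:410,::-1],(400,250)),cv2.resize(q[:,:,::-1],(400,250))]))
E
```

```text
time_s: 7.2
position: [0.5723, 0.0547, 0.181]
tool_rot: [0.006, 1.0, -0.003, -0.005]
wrist_force: [-35.6, -27.0, 40.1]
finger_gap: 0.0443
grasp_force: 25.3
```

View pics/s4.png

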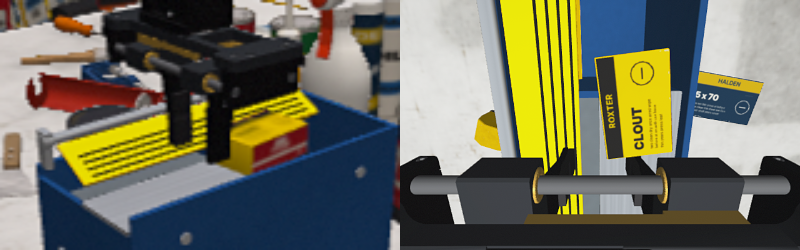

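```bash
python3 -m pendant '[[0.51,0.3,0,0.05,0,0,0],[0.51,0.3,0,0,0,0,0],[0.51,0.3,0,0,0,0,0]]'; python3 - <<'E'
from h import *
p,d=arm.grab_frame("scene"); q,d=arm.grab_frame("wrist"); cv2.imwrite("pics/s5.png",np.hstack([cv2.resize(p[140:240,250:410,::-1],(400,250)),cv2.resize(q[:,:,::-1],(400,250))]))
E
```

```text
time_s: 7.68
position: [0.6006, 0.0575, 0.1828]
tool_rot: [0.004, 1.0, -0.002, -0.003]
wrist_force: [-25.5, -18.4, 31.2]
finger_gap: 0.0443
grasp_force: 18.2
```

View pics/s5.png

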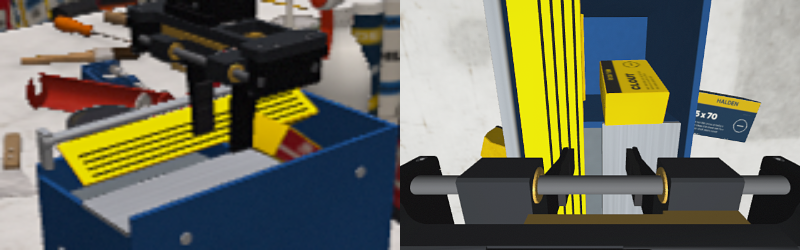

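```bash
python3 -m pendant '[[0.51,0.2,0,0,0,0,0],[0.51,0.2,0,0,0,0,0],[0.51,0,0,0,0,0,0],[0.51,0,0,0,0,0,0]]'; python3 - <<'E'
from h import *
p,d=arm.grab_frame("scene"); q,d=arm.grab_frame("wrist"); print(arm.recognise("wrist","return_item")[:1]); cv2.imwrite("pics/s6.png",np.hstack([cv2.resize(p[140:240,250:410,::-1],(400,250)),cv2.resize(q[:,:,::-1],(400,250))]))
E
```

```text
time_s: 8.28
position: [0.6135, 0.0578, 0.1831]
tool_rot: [0.004, 1.0, -0.002, -0.002]
wrist_force: [-22.1, -17.0, 28.5]
finger_gap: 0.0444
grasp_force: 16.6
[{'rect': [325.0, 37.9, 72.0, 92.2], 'confidence': 0.94}]
```

View pics/s6.png

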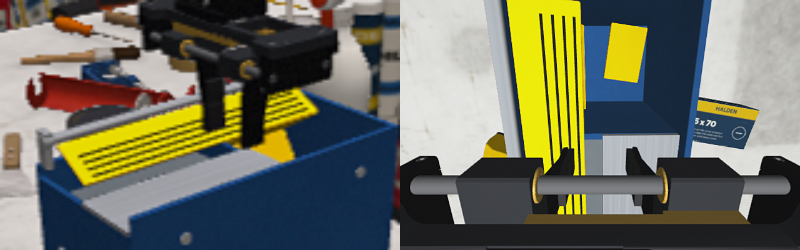

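```bash
python3 - <<'E'
from h import *
p,d=arm.grab_frame("wrist"); s=arm.sense()
m=arm.camera_model("wrist"); v,u=np.mgrid[0:400,0:640]
P=np.stack([(u-m["cx"])/m["fx"]*d,(v-m["cy"])/m["fy"]*d,d],-1)
T=np.array(m["mount"]);P=P@T[:3,:3].T+T[:3,3]; W=P*[1,-1,-1]+s["position"]
for q in arm.masks_of("wrist","return_item")[:1]:
    print(q["confidence"],np.percentile(W[q["region"]&(d>0)],[3,50,97],0).round(3))
E
```

```text
0.93 [[ 0.669 -0.001  0.033]
 [ 0.706  0.024  0.035]
 [ 0.739  0.049  0.037]]
```

```bash
python3 -m pendant '[[0.51,0,0,0.2,0,0,0],[0.51,0,0,0.3,0,0,0],[0.51,0,0,0.3,0,0,0],[0.51,0,0,0.3,0,0,0],[0.51,0,0,0.3,0,0,0],[0.51,0,0,0.4,0,0,0],[0.51,0,0,0.8,0,0,0],[0.51,0,0,1,0,0,0],[0.51,-0.5,0,1,0,0,0],[0.51,-0.5,0,0.5,0,0,0],[0.51,-0.5,0,0,0,0,0],[0.51,0,0,0,0,0,0]]'; python3 -m pendant '[[0.51,-1,-0.5,0,0,0,0],[0.51,-1,-0.5,0,0,0,0],[0.51,-0.5,-0.5,0,0,0,0],[0.51,0,0,0,0,0,0],[0.51,0,0,0,0,0,0]]'; python3 - <<'E'
from h import *
p,d=arm.grab_frame("scene"); q,d=arm.grab_frame("top"); cv2.imwrite("pics/s7.png",np.hstack([cv2.resize(p[140:340,240:440,::-1],(400,400)),cv2.resize(q[90:270,240:420,::-1],(400,400))]))
E
```

```text
time_s: 10.02
position: [0.5692, 0.0633, 0.3337]
tool_rot: [0.001, 1.0, 0.0, 0.0]
wrist_force: [-0.1, -0.6, -0.7]
finger_gap: 0.0443
grasp_force: 0.0
time_s: 10.65
position: [0.4954, 0.019, 0.3333]
tool_rot: [-0.0, 1.0, 0.0, -0.0]
wrist_force: [-0.2, 0.2, -0.1]
finger_gap: 0.0444
grasp_force: 0.0
```

View pics/s7.png

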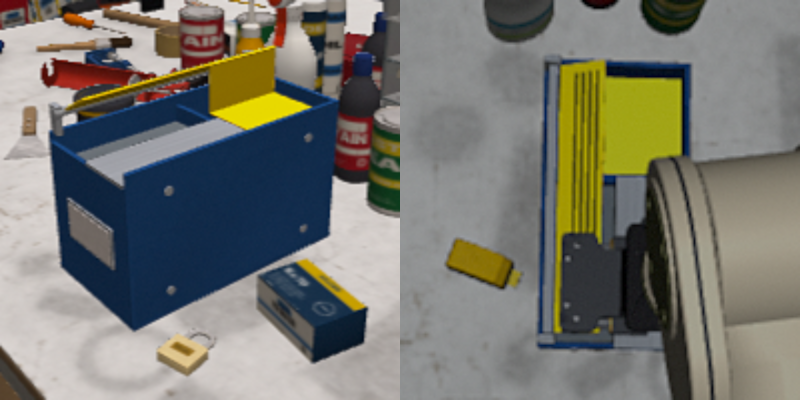

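The picture shows the flap shut, with its yellow cover flat at about (260,110) on the left and (640,120) on the right. The ledge is empty and the other things on the table haven't moved.

```bash
python3 -c "
from cell import arm; print(arm.close_job())"
```

```text
the job is handed in; nothing more can be done
None
```

The screw box was pushed off the ledge with the flap held fully down and lies flat on the return box's floor; the flap has sprung shut, nothing else on the table was moved, and I handed the job in at about 11 s.

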